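# Transfer specimen jars to the carrier in reverse order

## Robot

A 7-joint arm with a two-finger parallel gripper is mounted at the origin on the work surface. World frame = base frame: x ahead of the robot, y to its left, z up, the work surface at z = 0. Lengths are in mm, angles in rad, forces in N, time in s.
With the tool pointing down it reaches from about 400 to 875 mm from the base axis. Payload 4.4 kg.
Tool frame: the origin (TCP) lies on the centre line of the jaws, within the pads' length; the fingertips stand 11 mm ahead of it and the grasp point (between the pads) lies 8 mm behind it (ctrl.tips_ahead is the distance from the TCP to the fingertips, in mm); z points along the fingers, y is the line along which they close (so a half turn about z gives the same grasp; the last joint's range is limited). The gripper opens to 85 mm and grips with 20 to 120 N. Pads are 22 mm wide; open, the fingers measure 114 mm over their backs; the gripper's body (76 mm by 85 mm) begins 54 mm behind the grasp point. The pads swing forward as they close: fully open they stand 13 mm farther back than shut.
Start: joints at [1.223, 0.628, 0.038, 1.517, -0.027, 0.996, -0.02], TCP at [180.782, -624.368, 242.313] pointing down, gripper open.
Joint ranges: [-3.06, 3.06], [-0.37, 2.12], [-1.25, 1.32], [0.18, 2.47], [-1.1, 4.24], [0.23, 1.98], [-2.94, 2.94]. Speed limits (rad/s): [2.57, 2.57, 3.14, 3.14, 3.14, 3.14, 3.14].

## Interface

Orientations are given as [roll, pitch, yaw] about the fixed x, y, z axes, in that order (R = Rz(yaw) Ry(pitch) Rx(roll)).
In Python, from cell import ctrl, eyes, job gives the robot as it stands. The module is installed in compiled form; this text tells all that it offers.
- The arm moves only by the tool carry_out, never from a script. Its argument "moves" is a list of rows, each an object of numbers: "tx", "ty", "tz": the shift along the tool's x, y, z as a fraction of full scale; "twist": the turn about the tool's z as a fraction of full scale; "fingers": the opening, from 0 (shut) to 1 (fully open). In form: [{"tx": .., "ty": .., "tz": .., "twist": .., "fingers": ..}, ...]. A call has 1 to 12 rows; each row shifts and turns the commanded pose from where the row before left it, along the tool's axes as they then stand; what a row does not reach is not made up. Full scale, the value 1, is 0.3 m for a shift and pi rad for a turn. A row lasts 1/8 s, in which the tool goes at most 62.5 mm and 10.7 degrees, less where a joint would pass 70% of its speed; a pose out of reach is approached as far as the arm can. A call with a number of a shift or a turn outside -1 to 1 is refused whole. A call with a gripper value outside its range is refused whole. The fingers move at their own pace and stop on an object; the grip force is fixed at half the most. Time passes only in rows, so rows that do not move let the fingers close. It gives the time, the measured TCP pose, the force, the opening and the grip force at its end, in the units of the state.
- ctrl.read_state(): the state, without advancing time (a new reading comes with each control period).
- eyes.get_image(name): name is "scene" or "top"; returns a dict with "color" (400x640x3 uint8, blue, green, red), "fovy" (degrees; the focal length in pixels is half the picture's height over the tangent of half this angle, whatever the lens; pixels are square), "cx", "cy" (the principal point, pixels), "world_from_camera" (4x4, takes a point from camera to world coordinates). Camera axes: x right, y up, looking along -z (the intrinsics and any distortion apply to the point x, -y, -z); pixel columns grow to the right and rows downward; lengths in mm; the calibration is good to about 2 mm. A picture is of the moment at which its call begins. There is no depth.
- job.finish_job(): hands the job in; it is judged then, once.
The state is a dict: "clock": time; "qpos": joint angles; "qd": joint speeds; "tau": joint torques, N m; "eef_pos": TCP position; "tool_rot": TCP orientation; "force": force on the tool from outside, world axes, zero at the start; "torque": the same for the moment, N m; "width": finger opening in mm; "gripper_force": force on a finger pad.
Only numpy, scipy, OpenCV 4.12 (cv2) and the standard library are available. Lean on these libraries where they do the work, as an engineer would, in place of code of your own. Each camera call takes 0.05 s, during which the arm holds its last target. There are 200 camera calls.

## Task

Move the four capped specimen jars from the black holding rack to the white carrier rack, one to each bay, in reverse order: seen from one and the same side, the jar that stands leftmost in the black rack must end rightmost in the white one, and so on (the coloured tags on the black rack keep the original order). Set each jar down gently and upright, flat on the floor of its bay, without dropping or tipping any. Leave the marker, dropper bottle and slide box where they are.

Things in the scene. Friction and masses are not known exactly. Their poses are not given: they have to be found in the camera images.
- jar_red_mid (a point): Upright round specimen jar, white with a red screw cap and a red band round its label; 44 mm diameter all the way up, 75 mm tall, about 60 to 130 g. The point is the jar's centre, half-way up (37.5 mm above its underside); z is the jar's axis, its yaw means nothing. It starts upright in one of the four bays of the black rack; which bay is random.
- jar_yellow_mid (a point): Upright round specimen jar, white with a yellow screw cap and a yellow band round its label; 44 mm diameter all the way up, 75 mm tall, about 60 to 130 g. The point is the jar's centre, half-way up (37.5 mm above its underside); z is the jar's axis, its yaw means nothing. It starts upright in one of the four bays of the black rack; which bay is random.
- jar_green_mid (a point): Upright round specimen jar, white with a green screw cap and a green band round its label; 44 mm diameter all the way up, 75 mm tall, about 60 to 130 g. The point is the jar's centre, half-way up (37.5 mm above its underside); z is the jar's axis, its yaw means nothing. It starts upright in one of the four bays of the black rack; which bay is random.
- jar_blue_mid (a point): Upright round specimen jar, white with a blue screw cap and a blue band round its label; 44 mm diameter all the way up, 75 mm tall, about 60 to 130 g. The point is the jar's centre, half-way up (37.5 mm above its underside); z is the jar's axis, its yaw means nothing. It starts upright in one of the four bays of the black rack; which bay is random.
- tag_red: Flat red tag, 16 x 36 x 3 mm, fixed on the +x ledge of the black rack and marking the bay where the red-capped jar stands at the start; origin at its underside's centre. It stays there, and lies 47 mm along the rack's +x axis from the centre of its bay. The order of the four tags is the order that must be reversed.
- tag_yellow: Flat yellow tag, 16 x 36 x 3 mm, fixed on the +x ledge of the black rack and marking the bay where the yellow-capped jar stands at the start; origin at its underside's centre. It stays there, and lies 47 mm along the rack's +x axis from the centre of its bay. The order of the four tags is the order that must be reversed.
- tag_green: Flat green tag, 16 x 36 x 3 mm, fixed on the +x ledge of the black rack and marking the bay where the green-capped jar stands at the start; origin at its underside's centre. It stays there, and lies 47 mm along the rack's +x axis from the centre of its bay. The order of the four tags is the order that must be reversed.
- tag_blue: Flat blue tag, 16 x 36 x 3 mm, fixed on the +x ledge of the black rack and marking the bay where the blue-capped jar stands at the start; origin at its underside's centre. It stays there, and lies 47 mm along the rack's +x axis from the centre of its bay. The order of the four tags is the order that must be reversed.
- holding: Black holding rack, 72 mm deep (x) plus a 20 mm tag ledge at +x, 12 mm high; 308 mm long (y); bays centred at y = -114, -38, 38, 114 mm, x = 0, each 72 (y) x 64 (x) mm inside; floor 5 mm, wall tops 12 mm above table; walls 4 mm. Origin: underside centre; y axis within 10 degrees of world y. Fixed. Full at the start; may be the nearer or the farther rack, about parallel to the white one.
- carrier: White carrier rack, 72 mm deep (x), dark latch block 14 x 50 x 12 mm at the middle of its +x side; 308 mm long (y); bays centred at y = -114, -38, 38, 114 mm, x = 0, each 72 (y) x 64 (x) mm inside; floor 5 mm, wall tops 12 mm above table; walls 4 mm. Origin: underside centre; y axis within 10 degrees of world y. Fixed. Empty at the start. A seated jar's centre is 42.5 mm above the table.
- marker: Bystander, leave alone: blue and white marker pen, 130 mm long, 12 mm high, lying along the -x side of the black rack, its centre 54 mm from the rack's centre line; origin under its middle, long axis y.
- dropper: Bystander, leave alone: small amber dropper bottle, 30 mm diameter, 78 mm tall, standing beyond the -y end of the black rack; origin at its underside's centre.
- slidebox: Bystander, leave alone: red slide box with clear lid, 55 (x) x 80 (y) x 31 mm, standing beyond the +y end of the white rack; origin at its underside's centre.

How it is judged (in metres and radians):
At the end, for the whole second after the job is handed in: All four jars stand released, upright (0.1 rad), at rest on the floor of the white rack, one to a bay (within 17 mm across, 20 mm along), in the reverse of their tags' order: tag's bay at y in the black rack's frame means bay at -y in the white rack's frame (x of jar_red_mid in the frame of carrier between -0.017 and 0.017 m and z of jar_red_mid in the frame of carrier between 0.038 and 0.047 m and angle between each of jar_red_mid, jar_yellow_mid, jar_green_mid, jar_blue_mid's own z axis and vertical below 0.1 rad and ((y of tag_red in the frame of holding between -0.134 and -0.094 m and y of jar_red_mid in the frame of carrier between 0.094 and 0.134 m) or (y of tag_red in the frame of holding between -0.058 and -0.018 m and y of jar_red_mid in the frame of carrier between 0.018 and 0.058 m) or (y of tag_red in the frame of holding between 0.018 and 0.058 m and y of jar_red_mid in the frame of carrier between -0.058 and -0.018 m) or (y of tag_red in the frame of holding between 0.094 and 0.134 m and y of jar_red_mid in the frame of carrier between -0.134 and -0.094 m)) and linear speed of each of jar_red, jar_yellow, jar_green, jar_blue below 0.02 m/s and angular speed of each of jar_red, jar_yellow, jar_green, jar_blue below 0.2 rad/s and contact force between each of jar_red, jar_yellow, jar_green, jar_blue and the fingers below 0.1 N and x of jar_yellow_mid in the frame of carrier between -0.017 and 0.017 m and z of jar_yellow_mid in the frame of carrier between 0.038 and 0.047 m and ((y of tag_yellow in the frame of holding between -0.134 and -0.094 m and y of jar_yellow_mid in the frame of carrier between 0.094 and 0.134 m) or (y of tag_yellow in the frame of holding between -0.058 and -0.018 m and y of jar_yellow_mid in the frame of carrier between 0.018 and 0.058 m) or (y of tag_yellow in the frame of holding between 0.018 and 0.058 m and y of jar_yellow_mid in the frame of carrier between -0.058 and -0.018 m) or (y of tag_yellow in the frame of holding between 0.094 and 0.134 m and y of jar_yellow_mid in the frame of carrier between -0.134 and -0.094 m)) and x of jar_green_mid in the frame of carrier between -0.017 and 0.017 m and z of jar_green_mid in the frame of carrier between 0.038 and 0.047 m and ((y of tag_green in the frame of holding between -0.134 and -0.094 m and y of jar_green_mid in the frame of carrier between 0.094 and 0.134 m) or (y of tag_green in the frame of holding between -0.058 and -0.018 m and y of jar_green_mid in the frame of carrier between 0.018 and 0.058 m) or (y of tag_green in the frame of holding between 0.018 and 0.058 m and y of jar_green_mid in the frame of carrier between -0.058 and -0.018 m) or (y of tag_green in the frame of holding between 0.094 and 0.134 m and y of jar_green_mid in the frame of carrier between -0.134 and -0.094 m)) and x of jar_blue_mid in the frame of carrier between -0.017 and 0.017 m and z of jar_blue_mid in the frame of carrier between 0.038 and 0.047 m and ((y of tag_blue in the frame of holding between -0.134 and -0.094 m and y of jar_blue_mid in the frame of carrier between 0.094 and 0.134 m) or (y of tag_blue in the frame of holding between -0.058 and -0.018 m and y of jar_blue_mid in the frame of carrier between 0.018 and 0.058 m) or (y of tag_blue in the frame of holding between 0.018 and 0.058 m and y of jar_blue_mid in the frame of carrier between -0.058 and -0.018 m) or (y of tag_blue in the frame of holding between 0.094 and 0.134 m and y of jar_blue_mid in the frame of carrier between -0.134 and -0.094 m))); the robot touches nothing.
It fails at once if a specimen jar is tipped by more than 35 degrees (angle between any of jar_red_mid, jar_yellow_mid, jar_green_mid, jar_blue_mid's own z axis and vertical above 0.61 rad).
It fails at once if a specimen jar is dropped or thrown (moves free of the fingers at over 0.6 m/s, a fall of about 20 mm) ((linear speed of jar_red above 0.6 m/s and contact force between jar_red and the fingers below 0.05 N) or (linear speed of jar_yellow above 0.6 m/s and contact force between jar_yellow and the fingers below 0.05 N) or (linear speed of jar_green above 0.6 m/s and contact force between jar_green and the fingers below 0.05 N) or (linear speed of jar_blue above 0.6 m/s and contact force between jar_blue and the fingers below 0.05 N)).
It fails at once if the marker, the dropper bottle or the slide box is shifted by more than 30 mm (distance of any of marker, dropper, slidebox from where it was at the start of the episode above 0.03 m).
It also fails if it takes over 93 s, if anything falls off the work surface, if the arm or the gripper's body presses on something with over 40 N, if the wrist force passes 120 N, or if a joint passes its speed limit or range.

## Working session

There is one attempt and no reset: what is moved stays moved. The work goes in short steps, Python scripts to look and compute and a tool call to move; the robot and the scene stay as the last step left them, time stands still between calls to the robot, and variables do not carry over. Pictures are saved under pics/ and viewed, at most 14 in all, crops included, and the job is handed in when it is done.

Besides the shell and the picture viewer there is one more tool, called after ">>>" as name(argument=value, ...), one argument or row to a line, values as JSON. carry_out: Moves the arm, as the interface text tells. Its arguments: {"type":"object","properties":{"moves":{"type":"array","items":{"type":"object","properties":{"tx":{"type":"number","minimum":-1,"maximum":1},"ty":{"type":"number","minimum":-1,"maximum":1},"tz":{"type":"number","minimum":-1,"maximum":1},"twist":{"type":"number","minimum":-1,"maximum":1},"fingers":{"type":"number"}}}}},"required":["moves"]}

```bash
mkdir -p pics; python3 - <<'E'
from cell import ctrl, eyes, job
import cv2
s=ctrl.read_state()
for k in('clock','eef_pos','tool_rot','width','force'):print(k,s[k])
print(ctrl.tips_ahead)
for n in('scene','top'):
    d=eyes.get_image(n);cv2.imwrite(f'pics/{n}0.png',d['color']);print(n,d.keys(),d['fovy'],d['cx'],d['cy'],d['world_from_camera'])
E
```

```text
clock 0.0
eef_pos [ 180.64391959 -623.78264693  241.39200994]
tool_rot [-3.13972423e+00 -1.03731993e-05  2.81807891e-01]
width 85.31023045858785
force [0.04814823 0.39274973 0.94762387]
11.0
scene dict_keys(['color', 'fovy', 'cx', 'cy', 'world_from_camera']) 57.17487445227413 321.79303580991103 190.60792120642054 [[-5.30405707e-02 -6.76434039e-01  7.34590830e-01  1.13437942e+03]
 [ 9.98360847e-01 -2.00812779e-02  5.35944196e-02  6.32936383e+01]
 [-2.15015671e-02  7.36229402e-01  6.76390383e-01  5.79942378e+02]
 [ 0.00000000e+00  0.00000000e+00  0.00000000e+00  1.00000000e+00]]
top dict_keys(['color', 'fovy', 'cx', 'cy', 'world_from_camera']) 43.8528365669092 321.46315223636856 200.78826674598497 [[ 1.14240820e-02  9.94209083e-01 -1.06854059e-01  4.42182854e+02]
 [-9.99369898e-01  7.76094945e-03 -3.46348775e-02 -1.17190414e+01]
 [-3.36050208e-02  1.07182402e-01  9.93671291e-01  9.63634915e+02]
 [ 0.00000000e+00  0.00000000e+00  0.00000000e+00  1.00000000e+00]]
```

View pics/top0.png

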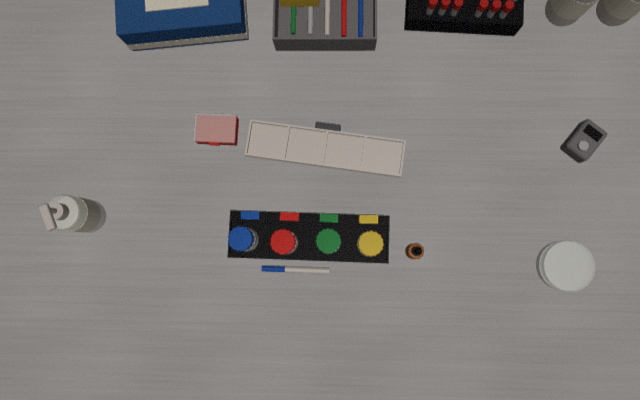

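View pics/scene0.png

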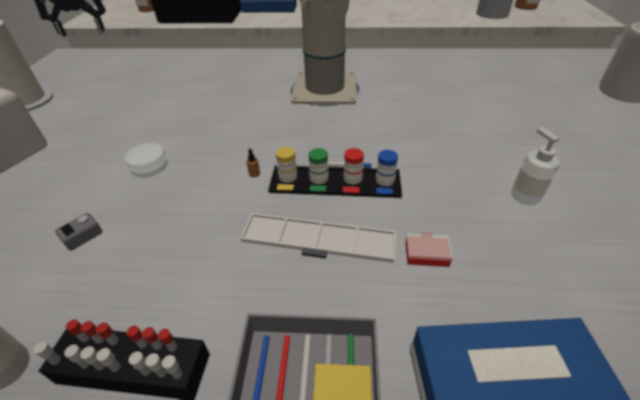

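The top view shows the black rack nearer the robot, with jars and tags in the order blue (242,239), red (284,242), green (328,241), yellow (370,243) from +y to -y. The white rack runs from (247,140) to (404,158). The scene view shows the same order mirrored. Reversed, yellow goes to the +y end of the white rack, then green, red, blue.

```bash
cat > h.py <<'E'
import numpy as np, cv2
from cell import ctrl, eyes, job
def cast(d,u,v,z):
    f=200/np.tan(np.radians(d['fovy']/2)); M=np.array(d['world_from_camera'])
    r=M[:3,:3]@np.array([(u-d['cx'])/f,-(v-d['cy'])/f,-1]); o=M[:3,3]
    return (o+r*(z-o[2])/r[2])[:2]
H={'red':[(0,6),(174,180)],'yellow':[(22,32)],'green':[(50,80)],'blue':[(105,122)]}
def blobs(d,c,amin=25,roi=None):
    h=cv2.cvtColor(d['color'],cv2.COLOR_BGR2HSV); m=0
    for a,b in H[c]: m=m|cv2.inRange(h,(a,110,70),(b,255,255))
    if roi: 
        k=np.zeros_like(m);x0,x1,y0,y1=roi;k[y0:y1,x0:x1]=255;m=m&k
    n,l,s,ce=cv2.connectedComponentsWithStats(m)
    return [(s[i],ce[i]) for i in range(1,n) if s[i][4]>=amin],l
def carrier(d,roi,z=12):
    h=cv2.cvtColor(d['color'],cv2.COLOR_BGR2HSV)
    x0,x1,y0,y1=roi
    m=np.zeros(h.shape[:2],np.uint8)
    g=d['color'][y0:y1,x0:x1].astype(int)
    return g
E
python3 - <<'E'
from h import *
im={n:eyes.get_image(n) for n in('top','scene')}
for n,roi in(('top',(225,395,205,280)),('scene',(265,405,145,197))):
    d=im[n]
    for c in H:
        for s,ce in blobs(d,c,20,roi)[0]:
            print(n,c,s,ce.round(1),'z15',cast(d,*ce,15).round(1),'z80',cast(d,*ce,80).round(1))
d=im['top']; 
hsv=cv2.cvtColor(d['color'],cv2.COLOR_BGR2HSV)
print([list(map(int,hsv[y,260])) for y in (100,112,118,124,135,150,175)])
big=cv2.resize(d['color'][105:275,185:430],None,fx=3.2,fy=3.2,interpolation=cv2.INTER_CUBIC)
cv2.imwrite('pics/top1.png',cv2.convertScaleAbs(big,alpha=1.3))
E
```

```text
top red [279 212  20  10 175] [288.8 216.2] z15 [514.   83.8] z80 [509.1  77.3]
top red [270 229  26  26 524] [282.1 241.4] z15 [465.6  95.6] z80 [464.   88.3]
top yellow [359 215  20   9 173] [368.2 218.9] z15 [510.1 -68.3] z80 [505.4 -64.4]
top yellow [358 230  26  27 520] [370.4 243. ] z15 [464.3 -72.5] z80 [462.8 -68.4]
top green [320 214  18   9 149] [328.7 217.7] z15 [511.8   7.1] z80 [507.1   5.9]
top green [316 228  25  26 480] [327.8 240.4] z15 [468.5   8.3] z80 [466.7   7. ]
top blue [241 211  19   9 162] [249.7 214.9] z15 [515.7 159.2] z80 [510.7 147.5]
top blue [228 226  25  26 498] [239.8 238.3] z15 [470.7 177.1] z80 [468.7 164.2]
top blue [262 266  23   6 120] [272.8 268.4] z15 [414.3 112.3] z80 [416.2 103.8]
scene red [345 148  19  16 248] [353.6 155.6] z15 [387.8  92. ] z80 [473.7  88.7]
scene red [342 186  18   7 120] [350.6 189. ] z15 [513.5  84. ] z80 [584.9  81.7]
scene yellow [276 147  19  16 233] [285.  154.2] z15 [386. -83.] z80 [472.1 -66.2]
scene yellow [276 183  18   8 121] [284.5 186.6] z15 [509.8 -68.3] z80 [581.7 -53.1]
scene green [310 149  17  11 157] [317.7 154.3] z15 [384.5   0.9] z80 [470.8   8.1]
scene green [310 185  16   6  85] [317.2 187.7] z15 [511.3   7.5] z80 [583.   13.9]
scene blue [379 150  18  16 233] [387.4 157.4] z15 [393.  176.7] z80 [478.3 163.6]
scene blue [364 164   7   4  23] [367.1 165.3] z15 [425.9 124.7] z80 [507.4 117.6]
scene blue [376 187  17   7 105] [383.8 190.3] z15 [515.5 159. ] z80 [586.7 148. ]
[[13, 13, 142], [15, 14, 145], [10, 11, 138], [13, 25, 163], [17, 25, 166], [12, 26, 168], [15, 7, 139]]
```

View pics/top1.png

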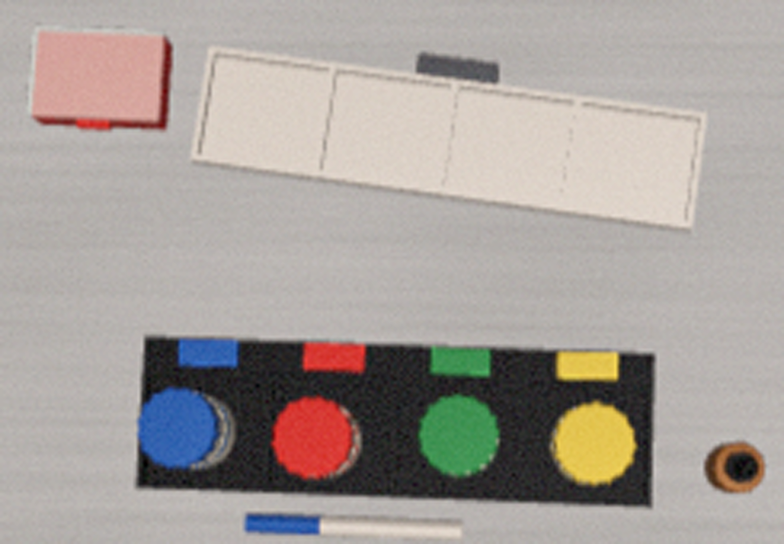

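The crop agrees with the order. The white rack's corners are at about (211,47), (706,112), (692,228) and (191,160) in crop pixels, its latch is on the far (+x) side, and the slide box is beyond its +y end. The tag span measures 227.5 mm against the known 228 mm, so the calibration holds.

```bash
python3 - <<'E'
from h import *
d=eyes.get_image('top')
b=cv2.GaussianBlur(d['color'],(3,3),0); s=cv2.cvtColor(b,cv2.COLOR_BGR2HSV)
m=cv2.inRange(s,(0,16,155),(30,60,255)); m[:110]=0;m[185:]=0;m[:,:241]=0;m[:,412:]=0
m=cv2.morphologyEx(m,cv2.MORPH_CLOSE,np.ones((5,5)))
c=max(cv2.findContours(m,0,2)[0],key=cv2.contourArea)
r=cv2.minAreaRect(c);print(r)
P=np.array([cast(d,*p,12) for p in cv2.boxPoints(r)]);print(P.round(1))
print('sides',[np.linalg.norm(P[i]-P[i-1]).round(1) for i in range(4)])
W=np.array([cast(d,*p[0],12) for p in c]).astype(np.float32)
R=cv2.minAreaRect(W);print('world',R)
C=np.array(R[0]); L=cv2.boxPoints(R)
e=max((L[1]-L[0],L[2]-L[1]),key=np.linalg.norm); e=e/np.linalg.norm(e); e*=np.sign(e[1]);print('yaxis',e,'yaw deg',np.degrees(np.arctan2(-e[0],e[1])))
for k in(114,38,-38,-114):print(k,(C+k*e).round(1))
lat=cv2.inRange(s,(0,0,0),(180,255,95));lat[:118]=0;lat[136:]=0;lat[:,:310]=0;lat[:,345:]=0
mm=cv2.moments(lat,True);print('latch',mm['m00'],cast(d,mm['m10']/mm['m00'],mm['m01']/mm['m00'],12),'expect',C+43*np.array([e[1],-e[0]]))
st=ctrl.read_state();print(st['eef_pos'],st['tool_rot'],st['clock'])
E
```

```text
((324.9046630859375, 147.03245544433594), (158.0824432373047, 36.2103385925293), 7.765166282653809)
[[ 634.9  173.9]
 [ 706.8  166.3]
 [ 665.  -140.8]
 [ 594.4 -131. ]]
sides [np.float64(307.6), np.float64(72.3), np.float64(309.9), np.float64(71.2)]
world ((650.3121948242188, 16.797592163085938), (308.0469970703125, 71.31295776367188), 82.32596588134766)
yaxis [0.13353723 0.99104375] yaw deg -7.674043
114 [665.5 129.8]
38 [655.4  54.5]
-38 [645.2 -20.9]
-114 [635.1 -96.2]
latch 143.0 [692.32913683  11.24743361] expect [692.92707443  11.05549097]
[ 180.68931418 -624.10231443  241.87273306] [-3.14071061e+00  2.00954998e-05  2.81752424e-01] 0.25
```

>>> carry_out(
  moves=[
    {"twist":-0.0586,"fingers":1},
    {"twist":-0.0586,"fingers":1},
    {"twist":-0.0586,"fingers":1},
    {"twist":-0.0586,"fingers":1},
    {"twist":-0.0586,"fingers":1},
    {"twist":-0.0586,"fingers":1},
    {"twist":-0.0586,"fingers":1},
    {"fingers":1},
    {"fingers":1},
  ],
)

```text
validation failed for argument at $.mo...
```

>>> carry_out(
  moves=[
    {"tx":0,"ty":0,"tz":0,"twist":-0.0586,"fingers":1},
    {"tx":0,"ty":0,"tz":0,"twist":-0.0586,"fingers":1},
    {"tx":0,"ty":0,"tz":0,"twist":-0.0586,"fingers":1},
    {"tx":0,"ty":0,"tz":0,"twist":-0.0586,"fingers":1},
    {"tx":0,"ty":0,"tz":0,"twist":-0.0586,"fingers":1},
    {"tx":0,"ty":0,"tz":0,"twist":-0.0586,"fingers":1},
    {"tx":0,"ty":0,"tz":0,"twist":-0.0586,"fingers":1},
    {"tx":0,"ty":0,"tz":0,"twist":0,"fingers":1},
    {"tx":0,"ty":0,"tz":0,"twist":0,"fingers":1},
  ],
)

```text
clock: 1.38
eef_pos: [180.6, -624.4, 242.2]
tool_rot: [-3.141, -0.0, 1.567]
force: [0.2, -0.5, 0.4]
width: 85.3
gripper_force: 0.0
```

>>> carry_out(
  moves=[
    {"tx":0.1685,"ty":0.0855,"tz":0,"twist":0,"fingers":1},
    {"tx":0.1685,"ty":0.0855,"tz":0,"twist":0,"fingers":1},
    {"tx":0.1685,"ty":0.0855,"tz":0,"twist":0,"fingers":1},
    {"tx":0.1685,"ty":0.0855,"tz":0,"twist":0,"fingers":1},
    {"tx":0.1685,"ty":0.0855,"tz":0,"twist":0,"fingers":1},
    {"tx":0.1685,"ty":0.0855,"tz":0,"twist":0,"fingers":1},
    {"tx":0.1685,"ty":0.0855,"tz":0,"twist":0,"fingers":1},
    {"tx":0.1685,"ty":0.0855,"tz":0,"twist":0,"fingers":1},
    {"tx":0.1685,"ty":0.0855,"tz":0,"twist":0,"fingers":1},
    {"tx":0.1685,"ty":0.0855,"tz":0,"twist":0,"fingers":1},
    {"tx":0.1685,"ty":0.0855,"tz":0,"twist":0,"fingers":1},
    {"tx":0,"ty":0,"tz":0,"twist":0,"fingers":1},
  ],
)

```text
clock: 2.88
eef_pos: [465.4, -63.1, 242.9]
tool_rot: [3.139, -0.002, 1.577]
force: [-0.6, -0.4, -0.8]
width: 85.5
gripper_force: 0.0
```

>>> carry_out(
  moves=[
    {"tx":0,"ty":0,"tz":0.12,"twist":0,"fingers":1},
    {"tx":0,"ty":0,"tz":0.12,"twist":0,"fingers":1},
    {"tx":0,"ty":0,"tz":0.06,"twist":0,"fingers":1},
    {"tx":0,"ty":0,"tz":0,"twist":0,"fingers":1},
    {"tx":0,"ty":0,"tz":0,"twist":0,"fingers":1},
  ],
)

```text
clock: 3.5
eef_pos: [463.5, -68.9, 153.0]
tool_rot: [3.14, 0.0, 1.569]
force: [1.4, 0.1, -0.9]
width: 85.6
gripper_force: 0.0
```

>>> carry_out(
  moves=[
    {"tx":0,"ty":0,"tz":0.1,"twist":0,"fingers":1},
    {"tx":0,"ty":0,"tz":0.1,"twist":0,"fingers":1},
    {"tx":0,"ty":0,"tz":0.1,"twist":0,"fingers":1},
    {"tx":0,"ty":0,"tz":0.063,"twist":0,"fingers":1},
    {"tx":0,"ty":0,"tz":0,"twist":0,"fingers":1},
    {"tx":0,"ty":0,"tz":0,"twist":0,"fingers":1},
    {"tx":0,"ty":0,"tz":0,"twist":0,"fingers":0},
    {"tx":0,"ty":0,"tz":0,"twist":0,"fingers":0},
    {"tx":0,"ty":0,"tz":0,"twist":0,"fingers":0},
    {"tx":0,"ty":0,"tz":0,"twist":0,"fingers":0},
    {"tx":0,"ty":0,"tz":0,"twist":0,"fingers":0},
    {"tx":0,"ty":0,"tz":0,"twist":0,"fingers":0},
  ],
)

```text
clock: 5.0
eef_pos: [463.5, -68.6, 44.2]
tool_rot: [3.14, 0.0, 1.57]
force: [-1.5, -0.5, 7.8]
width: 42.7
gripper_force: 60.0
```

>>> carry_out(
  moves=[
    {"tx":0,"ty":0,"tz":-0.05,"twist":0,"fingers":0},
    {"tx":0,"ty":0,"tz":-0.1,"twist":0,"fingers":0},
    {"tx":0,"ty":0,"tz":-0.1,"twist":0,"fingers":0},
    {"tx":0,"ty":0,"tz":-0.1,"twist":0,"fingers":0},
    {"tx":0.0945,"ty":0.096,"tz":0,"twist":0,"fingers":0},
    {"tx":0.0945,"ty":0.096,"tz":0,"twist":0,"fingers":0},
    {"tx":0.0945,"ty":0.096,"tz":0,"twist":0,"fingers":0},
    {"tx":0.0945,"ty":0.096,"tz":0,"twist":0,"fingers":0},
    {"tx":0.0945,"ty":0.096,"tz":0,"twist":0,"fingers":0},
    {"tx":0.0945,"ty":0.096,"tz":0,"twist":0,"fingers":0},
    {"tx":0.0945,"ty":0.096,"tz":0,"twist":0,"fingers":0},
    {"tx":0,"ty":0,"tz":0,"twist":0,"fingers":0},
  ],
)

```text
clock: 6.5
eef_pos: [665.8, 133.9, 148.2]
tool_rot: [3.14, -0.003, 1.574]
force: [-1.3, -0.7, -0.3]
width: 43.2
gripper_force: 61.1
```

>>> carry_out(
  moves=[
    {"tx":0,"ty":0,"tz":0,"twist":0,"fingers":0},
    {"tx":0,"ty":0,"tz":0,"twist":0,"fingers":0},
  ],
)

```text
clock: 6.75
eef_pos: [664.1, 128.3, 148.3]
tool_rot: [-3.141, 0.001, 1.569]
force: [-0.8, 0.1, -0.7]
width: 42.8
gripper_force: 61.1
```

```bash
python3 - <<'E'
from h import *
a=eyes.get_image('scene')['color'];b=eyes.get_image('top')['color']
cv2.imwrite('pics/a2.png',np.hstack([cv2.resize(a[120:290,200:480],(400,243)),cv2.resize(b[90:280,180:430],(400,304))[:243]]))
E
```

```text
(no output)
```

View pics/a2.png

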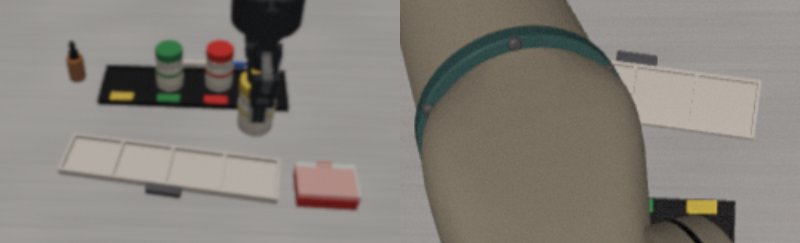

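The scene view shows the yellow jar held upright over the +y end of the white rack, with the others undisturbed. I lower it now.

>>> carry_out(
  moves=[
    {"tx":0,"ty":0,"tz":0.1,"twist":0,"fingers":0},
    {"tx":0,"ty":0,"tz":0.1,"twist":0,"fingers":0},
    {"tx":0,"ty":0,"tz":0.08,"twist":0,"fingers":0},
    {"tx":0,"ty":0,"tz":0.04,"twist":0,"fingers":0},
    {"tx":0,"ty":0,"tz":0.02,"twist":0,"fingers":0},
    {"tx":0,"ty":0,"tz":0.005,"twist":0,"fingers":0},
    {"tx":0,"ty":0,"tz":0,"twist":0,"fingers":0},
    {"tx":0,"ty":0,"tz":0,"twist":0,"fingers":0},
  ],
)

```text
clock: 7.85
eef_pos: [665.3, 130.1, 45.7]
tool_rot: [3.14, -0.0, 1.57]
force: [0.7, 0.1, -0.7]
width: 42.9
gripper_force: 61.1
```

>>> carry_out(
  moves=[
    {"tx":0,"ty":0,"tz":0.003,"twist":0,"fingers":0},
    {"tx":0,"ty":0,"tz":0,"twist":0,"fingers":0},
    {"tx":0,"ty":0,"tz":0,"twist":0,"fingers":0},
  ],
)

```text
clock: 8.22
eef_pos: [665.1, 130.1, 44.3]
tool_rot: [3.141, -0.0, 1.57]
force: [0.0, 0.7, 1.2]
width: 43.0
gripper_force: 61.2
```

>>> carry_out(
  moves=[
    {"tx":0,"ty":0,"tz":0.001,"twist":0,"fingers":0},
    {"tx":0,"ty":0,"tz":0,"twist":0,"fingers":0.65},
    {"tx":0,"ty":0,"tz":0,"twist":0,"fingers":0.8},
    {"tx":0,"ty":0,"tz":0,"twist":0,"fingers":1},
    {"tx":0,"ty":0,"tz":0,"twist":0,"fingers":1},
    {"tx":0,"ty":0,"tz":0,"twist":0,"fingers":1},
    {"tx":0,"ty":0,"tz":-0.05,"twist":0,"fingers":1},
    {"tx":0,"ty":0,"tz":-0.1,"twist":0,"fingers":1},
    {"tx":0,"ty":0,"tz":-0.1,"twist":0,"fingers":1},
    {"tx":0,"ty":0,"tz":-0.1,"twist":0,"fingers":1},
    {"tx":0,"ty":0,"tz":0,"twist":0,"fingers":1},
    {"tx":0,"ty":0,"tz":0,"twist":0,"fingers":1},
  ],
)

```text
clock: 9.72
eef_pos: [664.5, 129.8, 148.9]
tool_rot: [-3.142, 0.0, 1.57]
force: [0.4, -0.4, -1.2]
width: 85.3
gripper_force: 0.0
```

```bash
python3 - <<'E'
from h import *
d=eyes.get_image('scene')
for c in('green','yellow','red','blue'):
    for s,ce in blobs(d,c,40,(230,410,145,255))[0]: print(c,s,cast(d,*ce,80).round(1))
cv2.imwrite('pics/a3.png',cv2.resize(d['color'][110:290,200:480],None,fx=2,fy=2))
E
```

```text
green [310 149  17  12 161] [471.5   8.3]
green [310 185  16   6  85] [583.   14.1]
yellow [276 183  18   8 126] [581.9 -53.4]
yellow [366 210  23  23 406] [672.  129.7]
red [345 148  18  16 246] [473.8  88.7]
red [342 186  18   7 122] [584.9  81.6]
```

View pics/a3.png

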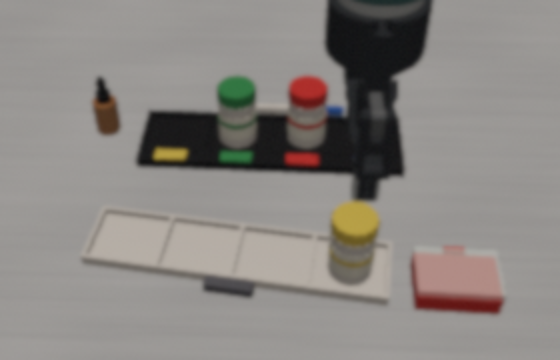

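The yellow jar stands upright in the +y end bay with the gripper clear above it. Next is green.

>>> carry_out(
  moves=[
    {"tx":-0.0683,"ty":-0.11,"tz":0,"twist":0,"fingers":1},
    {"tx":-0.0683,"ty":-0.11,"tz":0,"twist":0,"fingers":1},
    {"tx":-0.0683,"ty":-0.11,"tz":0,"twist":0,"fingers":1},
    {"tx":-0.0683,"ty":-0.11,"tz":0,"twist":0,"fingers":1},
    {"tx":-0.0683,"ty":-0.11,"tz":0,"twist":0,"fingers":1},
    {"tx":-0.0683,"ty":-0.11,"tz":0,"twist":0,"fingers":1},
    {"tx":0,"ty":0,"tz":0,"twist":0,"fingers":1},
    {"tx":0,"ty":0,"tz":0,"twist":0,"fingers":1},
    {"tx":0,"ty":0,"tz":0,"twist":0,"fingers":1},
  ],
)

```text
clock: 10.9
eef_pos: [467.8, 7.9, 148.6]
tool_rot: [3.141, -0.001, 1.571]
force: [-0.1, -0.5, -0.2]
width: 85.5
gripper_force: 0.0
```

>>> carry_out(
  moves=[
    {"tx":0,"ty":0,"tz":0.1,"twist":0,"fingers":1},
    {"tx":0,"ty":0,"tz":0.1,"twist":0,"fingers":1},
    {"tx":0,"ty":0,"tz":0.1,"twist":0,"fingers":1},
    {"tx":0,"ty":0,"tz":0.048,"twist":0,"fingers":1},
    {"tx":0,"ty":0,"tz":0,"twist":0,"fingers":1},
    {"tx":0,"ty":0,"tz":0,"twist":0,"fingers":1},
    {"tx":0,"ty":0,"tz":0,"twist":0,"fingers":0},
    {"tx":0,"ty":0,"tz":0,"twist":0,"fingers":0},
    {"tx":0,"ty":0,"tz":0,"twist":0,"fingers":0},
    {"tx":0,"ty":0,"tz":0,"twist":0,"fingers":0},
    {"tx":0,"ty":0,"tz":0,"twist":0,"fingers":0},
    {"tx":0,"ty":0,"tz":0,"twist":0,"fingers":0},
  ],
)

```text
clock: 12.4
eef_pos: [467.1, 7.0, 45.1]
tool_rot: [3.14, 0.0, 1.57]
force: [-1.3, -0.2, 6.4]
width: 43.2
gripper_force: 60.2
```

>>> carry_out(
  moves=[
    {"tx":0,"ty":0,"tz":-0.05,"twist":0,"fingers":0},
    {"tx":0,"ty":0,"tz":-0.1,"twist":0,"fingers":0},
    {"tx":0,"ty":0,"tz":-0.1,"twist":0,"fingers":0},
    {"tx":0,"ty":0,"tz":-0.1,"twist":0,"fingers":0},
    {"tx":0.0226,"ty":0.0897,"tz":0,"twist":0,"fingers":0},
    {"tx":0.0226,"ty":0.0897,"tz":0,"twist":0,"fingers":0},
    {"tx":0.0226,"ty":0.0897,"tz":0,"twist":0,"fingers":0},
    {"tx":0.0226,"ty":0.0897,"tz":0,"twist":0,"fingers":0},
    {"tx":0.0226,"ty":0.0897,"tz":0,"twist":0,"fingers":0},
    {"tx":0.0226,"ty":0.0897,"tz":0,"twist":0,"fingers":0},
    {"tx":0.0226,"ty":0.0897,"tz":0,"twist":0,"fingers":0},
    {"tx":0,"ty":0,"tz":0,"twist":0,"fingers":0},
  ],
)

```text
clock: 13.9
eef_pos: [656.4, 55.2, 149.1]
tool_rot: [3.14, -0.001, 1.571]
force: [-1.0, -0.8, -0.1]
width: 43.0
gripper_force: 61.1
```

>>> carry_out(
  moves=[
    {"tx":0,"ty":0,"tz":0,"twist":0,"fingers":0},
    {"tx":0,"ty":0,"tz":0,"twist":0,"fingers":0},
  ],
)

```text
clock: 14.15
eef_pos: [654.1, 54.0, 149.3]
tool_rot: [-3.14, 0.001, 1.57]
force: [0.3, -0.3, -0.5]
width: 42.6
gripper_force: 61.1
```

>>> carry_out(
  moves=[
    {"tx":0,"ty":0,"tz":0.1,"twist":0,"fingers":0},
    {"tx":0,"ty":0,"tz":0.1,"twist":0,"fingers":0},
    {"tx":0,"ty":0,"tz":0.08,"twist":0,"fingers":0},
    {"tx":0,"ty":0,"tz":0.04,"twist":0,"fingers":0},
    {"tx":0,"ty":0,"tz":0.02,"twist":0,"fingers":0},
    {"tx":0,"ty":0,"tz":0.005,"twist":0,"fingers":0},
    {"tx":0,"ty":0,"tz":0.003,"twist":0,"fingers":0},
    {"tx":0,"ty":0,"tz":0.001,"twist":0,"fingers":0},
    {"tx":0,"ty":0,"tz":0,"twist":0,"fingers":0},
    {"tx":0,"ty":0,"tz":0,"twist":0,"fingers":0},
  ],
)

```text
clock: 15.4
eef_pos: [655.5, 54.6, 45.2]
tool_rot: [3.141, -0.0, 1.57]
force: [-0.5, -0.4, 3.0]
width: 42.8
gripper_force: 61.1
```

>>> carry_out(
  moves=[
    {"tx":0,"ty":0,"tz":0,"twist":0,"fingers":0.65},
    {"tx":0,"ty":0,"tz":0,"twist":0,"fingers":0.8},
    {"tx":0,"ty":0,"tz":0,"twist":0,"fingers":1},
    {"tx":0,"ty":0,"tz":0,"twist":0,"fingers":1},
    {"tx":0,"ty":0,"tz":0,"twist":0,"fingers":1},
    {"tx":0,"ty":0,"tz":-0.05,"twist":0,"fingers":1},
    {"tx":0,"ty":0,"tz":-0.1,"twist":0,"fingers":1},
    {"tx":0,"ty":0,"tz":-0.1,"twist":0,"fingers":1},
    {"tx":0,"ty":0,"tz":-0.1,"twist":0,"fingers":1},
    {"tx":0,"ty":0,"tz":0,"twist":0,"fingers":1},
    {"tx":0,"ty":0,"tz":0,"twist":0,"fingers":1},
  ],
)

```text
clock: 16.77
eef_pos: [654.9, 54.3, 149.9]
tool_rot: [-3.142, 0.0, 1.57]
force: [-0.2, -0.1, -0.5]
width: 85.6
gripper_force: 0.0
```

>>> carry_out(
  moves=[
    {"tx":0.0188,"ty":-0.1062,"tz":0,"twist":0,"fingers":1},
    {"tx":0.0188,"ty":-0.1062,"tz":0,"twist":0,"fingers":1},
    {"tx":0.0188,"ty":-0.1062,"tz":0,"twist":0,"fingers":1},
    {"tx":0.0188,"ty":-0.1062,"tz":0,"twist":0,"fingers":1},
    {"tx":0.0188,"ty":-0.1062,"tz":0,"twist":0,"fingers":1},
    {"tx":0.0188,"ty":-0.1062,"tz":0,"twist":0,"fingers":1},
    {"tx":0,"ty":0,"tz":0,"twist":0,"fingers":1},
    {"tx":0,"ty":0,"tz":0,"twist":0,"fingers":1},
    {"tx":0,"ty":0,"tz":0,"twist":0,"fingers":1},
  ],
)

```text
clock: 17.9
eef_pos: [464.9, 88.2, 149.4]
tool_rot: [3.141, -0.0, 1.57]
force: [-0.3, -0.5, -0.1]
width: 85.5
gripper_force: 0.0
```

>>> carry_out(
  moves=[
    {"tx":0,"ty":0,"tz":0.1,"twist":0,"fingers":1},
    {"tx":0,"ty":0,"tz":0.1,"twist":0,"fingers":1},
    {"tx":0,"ty":0,"tz":0.1,"twist":0,"fingers":1},
    {"tx":0,"ty":0,"tz":0.05,"twist":0,"fingers":1},
    {"tx":0,"ty":0,"tz":0,"twist":0,"fingers":1},
    {"tx":0,"ty":0,"tz":0,"twist":0,"fingers":1},
    {"tx":0,"ty":0,"tz":0,"twist":0,"fingers":0},
    {"tx":0,"ty":0,"tz":0,"twist":0,"fingers":0},
    {"tx":0,"ty":0,"tz":0,"twist":0,"fingers":0},
    {"tx":0,"ty":0,"tz":0,"twist":0,"fingers":0},
    {"tx":0,"ty":0,"tz":0,"twist":0,"fingers":0},
    {"tx":0,"ty":0,"tz":0,"twist":0,"fingers":0},
  ],
)

```text
clock: 19.4
eef_pos: [464.3, 88.4, 45.4]
tool_rot: [3.14, 0.0, 1.57]
force: [-1.2, 0.0, 5.6]
width: 43.4
gripper_force: 60.1
```

>>> carry_out(
  moves=[
    {"tx":0,"ty":0,"tz":-0.05,"twist":0,"fingers":0},
    {"tx":0,"ty":0,"tz":-0.1,"twist":0,"fingers":0},
    {"tx":0,"ty":0,"tz":-0.1,"twist":0,"fingers":0},
    {"tx":0,"ty":0,"tz":-0.1,"twist":0,"fingers":0},
    {"tx":-0.052,"ty":0.0861,"tz":0,"twist":0,"fingers":0},
    {"tx":-0.052,"ty":0.0861,"tz":0,"twist":0,"fingers":0},
    {"tx":-0.052,"ty":0.0861,"tz":0,"twist":0,"fingers":0},
    {"tx":-0.052,"ty":0.0861,"tz":0,"twist":0,"fingers":0},
    {"tx":-0.052,"ty":0.0861,"tz":0,"twist":0,"fingers":0},
    {"tx":-0.052,"ty":0.0861,"tz":0,"twist":0,"fingers":0},
    {"tx":-0.052,"ty":0.0861,"tz":0,"twist":0,"fingers":0},
    {"tx":0,"ty":0,"tz":0,"twist":0,"fingers":0},
  ],
)

```text
clock: 20.9
eef_pos: [646.0, -23.2, 149.2]
tool_rot: [3.141, 0.001, 1.567]
force: [-0.2, -0.9, -1.3]
width: 43.0
gripper_force: 61.1
```

>>> carry_out(
  moves=[
    {"tx":0,"ty":0,"tz":0,"twist":0,"fingers":0},
    {"tx":0,"ty":0,"tz":0,"twist":0,"fingers":0},
  ],
)

```text
clock: 21.15
eef_pos: [643.9, -19.9, 149.7]
tool_rot: [-3.141, -0.0, 1.572]
force: [-0.2, 0.4, -0.8]
width: 42.5
gripper_force: 61.1
```

>>> carry_out(
  moves=[
    {"tx":0,"ty":0,"tz":0.1,"twist":0,"fingers":0},
    {"tx":0,"ty":0,"tz":0.1,"twist":0,"fingers":0},
    {"tx":0,"ty":0,"tz":0.08,"twist":0,"fingers":0},
    {"tx":0,"ty":0,"tz":0.04,"twist":0,"fingers":0},
    {"tx":0,"ty":0,"tz":0.02,"twist":0,"fingers":0},
    {"tx":0,"ty":0,"tz":0.005,"twist":0,"fingers":0},
    {"tx":0,"ty":0,"tz":0.003,"twist":0,"fingers":0},
    {"tx":0,"ty":0,"tz":0.001,"twist":0,"fingers":0},
    {"tx":0,"ty":0,"tz":0,"twist":0,"fingers":0},
    {"tx":0,"ty":0,"tz":0,"twist":0,"fingers":0},
  ],
)

```text
clock: 22.4
eef_pos: [645.2, -20.9, 45.5]
tool_rot: [3.141, 0.0, 1.57]
force: [-0.4, -0.2, 1.8]
width: 43.0
gripper_force: 61.1
```

>>> carry_out(
  moves=[
    {"tx":0,"ty":0,"tz":0,"twist":0,"fingers":0.65},
    {"tx":0,"ty":0,"tz":0,"twist":0,"fingers":0.8},
    {"tx":0,"ty":0,"tz":0,"twist":0,"fingers":1},
    {"tx":0,"ty":0,"tz":0,"twist":0,"fingers":1},
    {"tx":0,"ty":0,"tz":0,"twist":0,"fingers":1},
    {"tx":0,"ty":0,"tz":-0.05,"twist":0,"fingers":1},
    {"tx":0,"ty":0,"tz":-0.1,"twist":0,"fingers":1},
    {"tx":0,"ty":0,"tz":-0.1,"twist":0,"fingers":1},
    {"tx":0,"ty":0,"tz":-0.1,"twist":0,"fingers":1},
    {"tx":0,"ty":0,"tz":0,"twist":0,"fingers":1},
    {"tx":0,"ty":0,"tz":0,"twist":0,"fingers":1},
  ],
)

```text
clock: 23.78
eef_pos: [644.5, -21.1, 150.2]
tool_rot: [-3.142, 0.0, 1.57]
force: [0.5, 0.1, 0.1]
width: 85.4
gripper_force: 0.0
```

```bash
python3 - <<'E'
from h import *
d=eyes.get_image('scene')
for c in('green','yellow','red','blue'):
    for s,ce in blobs(d,c,40,(230,402,145,255))[0]: print(c,s,cast(d,*ce,80).round(1))
cv2.imwrite('pics/a4.png',cv2.resize(d['color'][110:290,200:480],None,fx=2,fy=2))
E
```

```text
green [310 185  16   6  88] [582.9  13.8]
green [327 208  21  17 288] [659.9  55.3]
yellow [366 211  23  22 403] [672.3 129.6]
red [342 186  18   7 122] [584.9  81.6]
red [287 202  22  21 378] [652.8 -18.8]
blue [379 150  18  16 232] [478.2 163.6]
blue [355 163  16   5  58] [507.  107.6]
blue [376 187  17   7 113] [586.2 148.2]
```

View pics/a4.png

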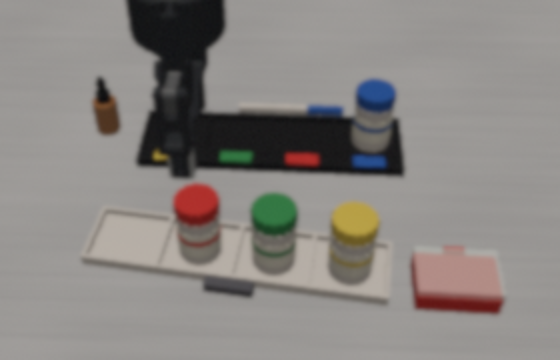

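Yellow, green and red stand upright in their bays, and blue is untouched in its original one. Blue is the last jar.

>>> carry_out(
  moves=[
    {"tx":0.0881,"ty":-0.0839,"tz":0,"twist":0,"fingers":1},
    {"tx":0.0881,"ty":-0.0839,"tz":0,"twist":0,"fingers":1},
    {"tx":0.0881,"ty":-0.0839,"tz":0,"twist":0,"fingers":1},
    {"tx":0.0881,"ty":-0.0839,"tz":0,"twist":0,"fingers":1},
    {"tx":0.0881,"ty":-0.0839,"tz":0,"twist":0,"fingers":1},
    {"tx":0.0881,"ty":-0.0839,"tz":0,"twist":0,"fingers":1},
    {"tx":0.0881,"ty":-0.0839,"tz":0,"twist":0,"fingers":1},
    {"tx":0,"ty":0,"tz":0,"twist":0,"fingers":1},
    {"tx":0,"ty":0,"tz":0,"twist":0,"fingers":1},
    {"tx":0,"ty":0,"tz":0,"twist":0,"fingers":1},
  ],
)

```text
clock: 25.08
eef_pos: [469.3, 163.0, 149.6]
tool_rot: [-3.141, 0.001, 1.568]
force: [0.6, 0.1, -1.3]
width: 85.3
gripper_force: 0.0
```

>>> carry_out(
  moves=[
    {"tx":0,"ty":0,"tz":0.1,"twist":0,"fingers":1},
    {"tx":0,"ty":0,"tz":0.1,"twist":0,"fingers":1},
    {"tx":0,"ty":0,"tz":0.1,"twist":0,"fingers":1},
    {"tx":0,"ty":0,"tz":0.05,"twist":0,"fingers":1},
    {"tx":0,"ty":0,"tz":0,"twist":0,"fingers":1},
    {"tx":0,"ty":0,"tz":0,"twist":0,"fingers":1},
    {"tx":0,"ty":0,"tz":0,"twist":0,"fingers":0},
    {"tx":0,"ty":0,"tz":0,"twist":0,"fingers":0},
    {"tx":0,"ty":0,"tz":0,"twist":0,"fingers":0},
    {"tx":0,"ty":0,"tz":0,"twist":0,"fingers":0},
    {"tx":0,"ty":0,"tz":0,"twist":0,"fingers":0},
    {"tx":0,"ty":0,"tz":0,"twist":0,"fingers":0},
  ],
)

```text
clock: 26.58
eef_pos: [469.0, 164.3, 45.7]
tool_rot: [3.14, -0.0, 1.57]
force: [0.5, -0.6, 6.2]
width: 43.0
gripper_force: 60.2
```

>>> carry_out(
  moves=[
    {"tx":0,"ty":0,"tz":-0.05,"twist":0,"fingers":0},
    {"tx":0,"ty":0,"tz":-0.1,"twist":0,"fingers":0},
    {"tx":0,"ty":0,"tz":-0.1,"twist":0,"fingers":0},
    {"tx":0,"ty":0,"tz":-0.1,"twist":0,"fingers":0},
    {"tx":-0.124,"ty":0.0791,"tz":0,"twist":0,"fingers":0},
    {"tx":-0.124,"ty":0.0791,"tz":0,"twist":0,"fingers":0},
    {"tx":-0.124,"ty":0.0791,"tz":0,"twist":0,"fingers":0},
    {"tx":-0.124,"ty":0.0791,"tz":0,"twist":0,"fingers":0},
    {"tx":-0.124,"ty":0.0791,"tz":0,"twist":0,"fingers":0},
    {"tx":-0.124,"ty":0.0791,"tz":0,"twist":0,"fingers":0},
    {"tx":-0.124,"ty":0.0791,"tz":0,"twist":0,"fingers":0},
    {"tx":0,"ty":0,"tz":0,"twist":0,"fingers":0},
  ],
)

```text
clock: 28.08
eef_pos: [635.6, -101.7, 150.3]
tool_rot: [3.14, 0.003, 1.564]
force: [-0.1, 0.9, -1.3]
width: 42.5
gripper_force: 61.2
```

>>> carry_out(
  moves=[
    {"tx":0,"ty":0,"tz":0,"twist":0,"fingers":0},
    {"tx":0,"ty":0,"tz":0,"twist":0,"fingers":0},
    {"tx":0,"ty":0,"tz":0,"twist":0,"fingers":0},
  ],
)

```text
clock: 28.45
eef_pos: [634.4, -95.1, 150.3]
tool_rot: [-3.142, -0.0, 1.572]
force: [-0.4, -0.0, -0.8]
width: 42.9
gripper_force: 61.2
```

>>> carry_out(
  moves=[
    {"tx":0,"ty":0,"tz":0.1,"twist":0,"fingers":0},
    {"tx":0,"ty":0,"tz":0.1,"twist":0,"fingers":0},
    {"tx":0,"ty":0,"tz":0.08,"twist":0,"fingers":0},
    {"tx":0,"ty":0,"tz":0.04,"twist":0,"fingers":0},
    {"tx":0,"ty":0,"tz":0.02,"twist":0,"fingers":0},
    {"tx":0,"ty":0,"tz":0.005,"twist":0,"fingers":0},
    {"tx":0,"ty":0,"tz":0.003,"twist":0,"fingers":0},
    {"tx":0,"ty":0,"tz":0.001,"twist":0,"fingers":0},
    {"tx":0,"ty":0,"tz":0,"twist":0,"fingers":0},
    {"tx":0,"ty":0,"tz":0,"twist":0,"fingers":0},
  ],
)

```text
clock: 29.7
eef_pos: [635.0, -96.4, 45.8]
tool_rot: [3.141, 0.0, 1.57]
force: [-0.4, 0.0, 2.6]
width: 43.0
gripper_force: 61.1
```

>>> carry_out(
  moves=[
    {"tx":0,"ty":0,"tz":0,"twist":0,"fingers":0.65},
    {"tx":0,"ty":0,"tz":0,"twist":0,"fingers":0.8},
    {"tx":0,"ty":0,"tz":0,"twist":0,"fingers":1},
    {"tx":0,"ty":0,"tz":0,"twist":0,"fingers":1},
    {"tx":0,"ty":0,"tz":0,"twist":0,"fingers":1},
    {"tx":0,"ty":0,"tz":-0.05,"twist":0,"fingers":1},
    {"tx":0,"ty":0,"tz":-0.1,"twist":0,"fingers":1},
    {"tx":0,"ty":0,"tz":-0.1,"twist":0,"fingers":1},
    {"tx":0,"ty":0,"tz":-0.1,"twist":0,"fingers":1},
    {"tx":0,"ty":0,"tz":0,"twist":0,"fingers":1},
  ],
)

```text
clock: 30.95
eef_pos: [636.8, -96.2, 154.0]
tool_rot: [3.135, 0.001, 1.57]
force: [-0.0, 0.2, 0.3]
width: 85.6
gripper_force: 0.0
```

>>> carry_out(
  moves=[
    {"tx":-0.1,"ty":-0.05,"tz":-0.05,"twist":0,"fingers":1},
    {"tx":-0.15,"ty":-0.05,"tz":-0.05,"twist":0,"fingers":1},
    {"tx":-0.15,"ty":-0.05,"tz":-0.05,"twist":0,"fingers":1},
    {"tx":-0.15,"ty":-0.05,"tz":-0.05,"twist":0,"fingers":1},
    {"tx":-0.15,"ty":-0.05,"tz":-0.05,"twist":0,"fingers":1},
    {"tx":-0.15,"ty":-0.05,"tz":-0.05,"twist":0,"fingers":1},
    {"tx":-0.15,"ty":-0.05,"tz":0,"twist":0,"fingers":1},
    {"tx":0,"ty":0,"tz":0,"twist":0,"fingers":1},
    {"tx":0,"ty":0,"tz":0,"twist":0,"fingers":1},
    {"tx":0,"ty":0,"tz":0,"twist":0,"fingers":1},
  ],
)

```text
clock: 32.2
eef_pos: [530.3, -394.3, 240.1]
tool_rot: [3.141, -0.001, 1.573]
force: [0.2, 0.2, -0.5]
width: 85.3
gripper_force: 0.0
```

```bash
python3 - <<'E'
from h import *
d=eyes.get_image('top')
for c in('green','yellow','red','blue'):
    for s,ce in blobs(d,c,250,(230,420,100,200))[0]: print(c,s,cast(d,*ce,80).round(1))
b=eyes.get_image('scene')
cv2.imwrite('pics/a5.png',np.hstack([cv2.resize(b['color'][130:270,230:470],(400,233)),cv2.resize(d['color'][90:290,180:440],(400,308))[:233]]))
E
```

```text
green [292 125  23  24 425] [654.6  54. ]
yellow [250 119  25  25 468] [664.  128.8]
red [332 130  25  25 472] [644.1 -20.9]
blue [374 136  24  25 455] [634.  -95.2]
```

View pics/a5.png

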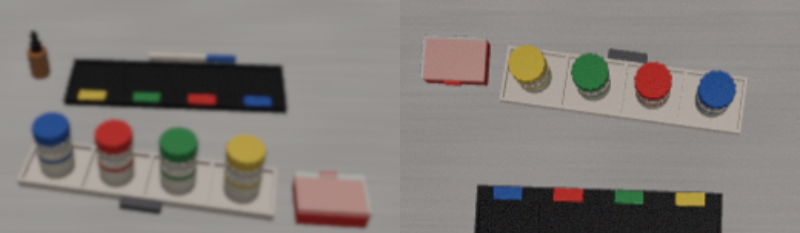

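All four jars stand upright, within 2 mm of their bay centres and in reversed order. The marker, dropper bottle and slide box are where they were.

```bash
python3 -c "
from cell import job
print(job.finish_job())"
```

```text
the job is handed in; nothing more can be done
None
```

The job is handed in: all four jars stand upright in the white rack in reversed order, each within about 2 mm of its bay centre in the last camera check, though the hand-in returned no verdict.

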